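Clear the drilling jig and set its locating pin

TASK

Get the drilling jig ready for the next part: with the scraper block, sweep all four brass offcuts off the jig's plate into its chip tray (do not touch the offcuts with the gripper), then stand the scraper back upright on its blue mat. After that take the green-headed pin from the rack and push it down the jig's guide tube until its collar sits fully home on the tube, leaving all the other tools and parts where they are.

Things in the scene. Friction and masses are not known exactly. Their poses are not given: they have to be found in the camera images.
- jig: Drilling jig fixed to the bench. Origin at bench level under the centre of its dark steel plate: 180 mm (its x) by 132 (its y), top 30 mm high. Two blue fences, 8 mm thick, 12 mm above the plate, inner faces at y = +-58 mm, run along x; the channel between is open at both ends. The tray adjoins the plate's +x end; the tube stands on a 30 mm high shelf at its +y side (x -90 to 0, y 66 to 110 mm).
- tray (a point): Centre of the inner floor of the jig's grey open chip tray (x = 128, y = 0, z = 4 mm in the jig frame; same axes). Inside it is 76 mm along x (from the plate's end) by 124 mm along y; its rim is 26 mm above the bench, 4 mm below the plate's top.
- tube_mouth (a point): Centre of the open top of the jig's upright aluminium guide tube, 95 mm above the bench, at x = -45, y = 88 mm in the jig frame. Outside diameter 24 mm, bore 11 mm, 61 mm deep. A friction plug 35 to 41 mm down the bore stops a pin that is merely dropped in; a push of about 5 N slides it on down, and it stays there.
- clamp_post (a point): Top of the fixed clamp post on the jig, a 12 mm steel post with an 18 mm red cap, 118 mm above the bench, at x = -6, y = 94 mm in the jig frame: close beside the guide tube, on its +x side, and 23 mm taller. An obstacle for the fingers.
- pin: Locating pin with a green head, hanging by its collar in one of the rack's holes. Origin at the collar's underside, z up. Steel shaft 8 mm in diameter reaches 52 mm below the origin (last 6 mm tapered); collar 20 mm in diameter, 5 mm high; above it the round green head, 14 mm in diameter, 5 to 40 mm above the origin.
- rack: Wooden pin rack fixed to the bench, 140 mm (its x) by 44 mm (its y), 60 mm high, with three vertical 13 mm through holes in a row along its x, at x = -45, 0 and 45 mm, each holding a pin. Origin at bench level under its centre. May be left or right of the jig.
- scraper: Scraper block: orange foot 22 mm (its x) by 100 mm (its y), 20 mm high, with a black upright grip on top, 18 mm (x) by 55 mm (y), from 20 to 65 mm high. Origin at the centre of the underside. Stands on the blue mat.
- mat: Blue mat fixed to the bench, 140 mm (its x) by 150 mm (its y), 3 mm thick; origin under its centre, at bench level. On the other side of the jig from the rack.
- scriber: Bystander: pin like the locating pin but with a black head, 12 mm in diameter, 35 mm high with the collar. Hangs in the rack; origin at the underside of its collar.
- reamer: Bystander: brass pin with a yellow head, 16 mm in diameter, 32 mm high with the collar. Hangs in the rack; origin at the underside of its collar.
- jar: Bystander: amber jar with a black cap, 48 mm in diameter, 58 mm high, near one end of the rack; origin under its centre.
- spool: Bystander: white ring spool, 64 mm in diameter, 40 mm high, at the back; origin under its centre.
- screwdriver: Bystander: screwdriver with a yellow handle, about 170 mm long, lying at the back; origin underneath, x along it.
- chip0: Brass offcut (one of four) 16 x 14 mm, 10 mm high, lying on the jig's plate; origin at the centre of its underside.
- chip1: Brass offcut (one of four) 16 x 14 mm, 10 mm high, lying on the jig's plate; origin at the centre of its underside.
- chip2: Brass offcut (one of four) 16 x 14 mm, 10 mm high, lying on the jig's plate; origin at the centre of its underside.
- chip3: Brass offcut (one of four) 16 x 14 mm, 10 mm high, lying on the jig's plate; origin at the centre of its underside.
- connector_a: Bystander: red connector block with a black stub at +y, 24 x 46 x 18 mm in all, beside the mat; origin under the centre of the red part.
- connector_b: Bystander: red connector block with a black stub at +y, 24 x 46 x 18 mm in all, beside the mat; origin under the centre of the red part.

How it is judged:
By the outcome, as a careful person would: the job done as asked, in the order asked, and still so for the second after the job is handed in, with the robot touching nothing.
It also fails if it takes over 69 s, if anything falls off the work surface, if the arm or the gripper's body presses on something with over 40 N, if the wrist force passes 120 N, or if a joint passes its speed limit or range.

ROBOT

A 6-joint arm with a two-finger parallel gripper is mounted at the origin on the work surface. World frame = base frame: x ahead of the robot, y to its left, z up, the work surface at z = 0. Lengths are in m, angles in rad, forces in N, time in s.
With the tool pointing down it reaches from about 0.35 to 0.975 m from the base axis. Payload 4.9 kg.
Tool frame: the origin (TCP) lies at the very end of the fingers, on their centre line; the grasp point (between the pads) lies behind it (manip.pinch_z is the y of the grasp point in the tool frame, in m); y points along the fingers, x is the direction in which the jaws open and shut, and the axes are right-handed (so a half turn about y gives the same grasp; the last joint's range is limited). The gripper opens to 85 mm and grips with 20 to 120 N. Pads are 22 mm wide; open, the fingers measure 114 mm over their backs; the gripper's body (76 mm by 85 mm) begins 54 mm behind the grasp point. The pads swing forward as they close: fully open they stand 13 mm farther back than shut.
Start: joints at [-1.26, 0.053, 1.613, -0, 1.476, -0.119], TCP at [0.26, -0.568, 0.231] pointing down, gripper open.
Joint ranges: [-3.01, 3.01], [-1.01, 2.22], [0.06, 2.58], [-1.02, 4.17], [0.09, 2.62], [-3.14, 3.14]. Speed limits (rad/s): [2.57, 2.57, 3.14, 3.14, 3.14, 3.14].

INTERFACE

Orientations are given as a unit quaternion [w, x, y, z].
In Python, from plant import manip gives the robot as it stands.
- The arm moves only by the tool drive_tool, never from a script. Its argument "motion" is a list of rows, each a list of 3 entries, a list of its own where there are three numbers: the shift along the tool's x, y, z in units of 25 mm (1.0 is 25 mm), then the turn, a rotation vector about the tool's x, y, z in units of 5 degrees (1.0 is 5 degrees), then the closure, from -1 (fully open) to 1 (shut). A call has 1 to 12 rows; each row shifts and turns the commanded pose from where the row before left it, along the tool's axes as they then stand; what a row does not reach is not made up. A row lasts 1/10 s, in which the tool goes at most 50 mm and 8.59 degrees, less where a joint would pass 70% of its speed; a pose out of reach is approached as far as the arm can. A call is refused whole if a number of a shift passes 1 or a number of a turn 1, either way. A call with a gripper value outside its range is refused whole. The fingers move at their own pace and stop on an object; the grip force is fixed at half the most. Time passes only in rows, so rows that do not move let the fingers close. It gives the time, the measured TCP pose, the force and the opening at its end, in the units of the state.
- manip.state(): the state, without advancing time (a new reading comes with each control period).
- manip.grab_frame(name): name is "scene" or "top" or "wrist"; returns a dict with "img" (420x560x3 uint8, blue, green, red), "range_z" (420x560 float32, m along the optical axis (not along the pixel's ray), 0 where there is no reading), "camera_matrix" (3x3 intrinsics, pixels), "world_from_camera" (4x4, takes a point from camera to world coordinates); the wrist camera has in their place "T_tool_cam" (4x4, takes a point from camera to tool coordinates, whose origin is the TCP and whose axes are the tool frame's). Camera axes: x right, y down, z forward; pixel columns grow to the right and rows downward; lengths in m; the calibration is good to about 2 mm. The wrist camera is an equidistant fisheye: a pixel r from the principal point sees the ray r / f radians off the axis. A picture is of the moment at which its call begins: read the wrist's pose just before it.
- manip.job_done(): hands the job in, once; it reports no verdict.
The state is a dict: "time": time; "joint_pos": joint angles; "joint_vel": joint speeds; "joint_efforts": joint torques, N m; "tool_pos": TCP position; "tool_rot": TCP orientation; "contact_force": force on the tool from outside, world axes, zero at the start; "ft_torque": the same for the moment, N m; "gripper_width": opening from 0.0 (shut) to 1.0 (fully open).
Only numpy, scipy, OpenCV 4.12 (cv2) and the standard library are available. Lean on these libraries where they do the work, as an engineer would, in place of code of your own. Each camera call takes 0.05 s, during which the arm holds its last target. There are 200 camera calls.

## Working session

There is one attempt and no reset: what is moved stays moved. The work goes in short steps, Python scripts to look and compute and a tool call to move; the robot and the scene stay as the last step left them, time stands still between calls to the robot, and variables do not carry over. Pictures are saved under pics/ and viewed, about 8 in all and at most 12, crops included, and the job is handed in when it is done.

Besides the shell and the picture viewer there is one more tool, called after "Call:" as name([rows], argument=value, ...), one row to a line, values as JSON. drive_tool: Moves the arm, as the interface text tells. Its arguments: {"type":"object","properties":{"motion":{"type":"array","items":{"type":"array"}}},"required":["motion"]}

```bash
ls; mkdir -p pics; python3 - <<'E'
from plant import manip
import cv2,numpy as np
print(manip.state()); print(manip.pinch_z)
for n in("top","scene"):
    f=manip.grab_frame(n); cv2.imwrite(f"pics/{n}0.png",f["img"]); np.savez(f"{n}0.npz",**f)
    print(n,f["camera_matrix"],f["world_from_camera"])
E
```

```text
pics
{'time': 0.0, 'joint_pos': array([-1.26002194e+00,  5.33709379e-02,  1.61429523e+00, -4.96264174e-06,
        1.47600570e+00, -1.18988624e-01]), 'joint_vel': array([-0.00155791,  0.00055423, -0.00071601, -0.00201255,  0.00094195,
        0.00016461]), 'joint_efforts': array([ 5.87070354e-04, -3.93685949e+01, -3.70175099e+01, -9.16528370e-05,
        7.11486849e-03, -7.79474021e-06]), 'tool_pos': array([ 0.26022257, -0.56756305,  0.23005356]), 'tool_rot': array([ 0.59558273, -0.59465013,  0.38245295, -0.38131636]), 'contact_force': array([-0.45606018, -0.20843924, -0.06868842]), 'ft_torque': array([-0.04994109,  0.00435133, -0.01790707]), 'gripper_width': 1.0004711607857042}
-0.0187
top [[498.27850803   0.         282.47509147]
 [  0.         498.27850803 205.4569575 ]
 [  0.           0.           1.        ]] [[ 0.01200461 -0.9854435   0.16957887  0.40243191]
 [-0.99977823 -0.01476355 -0.01501777  0.02712134]
 [ 0.01730275 -0.16936098 -0.98540219  1.19845386]
 [ 0.          0.          0.          1.        ]]
scene [[422.81488596   0.         286.73048314]
 [  0.         422.81488596 208.84875387]
 [  0.           0.           1.        ]] [[ 0.7886349   0.33434752 -0.5160104   1.08429901]
 [ 0.61465332 -0.40684518  0.67577977 -0.63282437]
 [ 0.01600895 -0.85011102 -0.52636012  0.61562908]
 [ 0.          0.          0.          1.        ]]
```

View pics/top0.png

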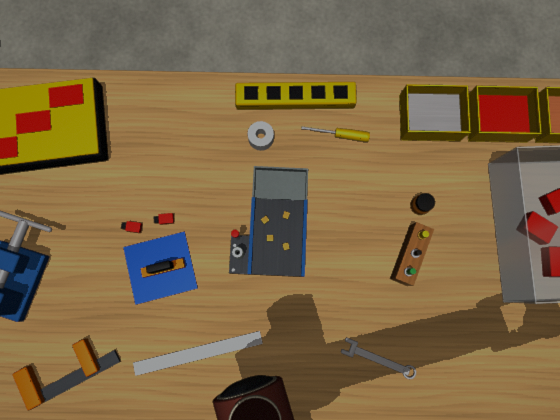

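View pics/scene0.png

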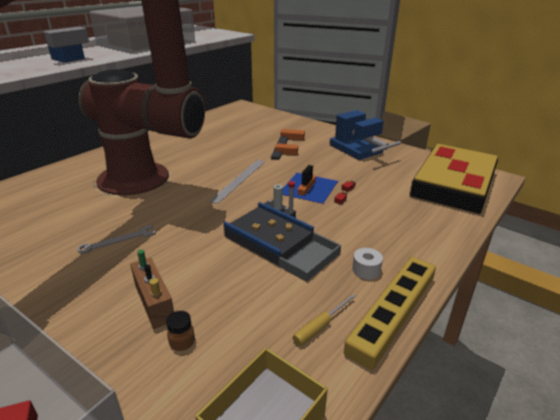

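Top view: +x is up and +y left. The jig is at about (280,225), with the tray up and the tube at (237,252). The red post cap is at (235,233), the scraper at (160,267) on the mat, the rack at (412,255) with its green pin at (411,271), and the chips at (265,220), (286,215), (270,238) and (286,246). The scene view agrees with this.

```bash
cat > h.py <<'E'
import numpy as np,cv2
from scipy.spatial.transform import Rotation as R
from plant import manip
def rot(q): return R.from_quat([q[1],q[2],q[3],q[0]])
def cast(f,px,z):
    px=np.atleast_2d(np.asarray(px,float)); K=f["camera_matrix"]
    if "world_from_camera" in f:
        T=f["world_from_camera"]; d=np.c_[(px[:,0]-K[0,2])/K[0,0],(px[:,1]-K[1,2])/K[1,1],np.ones(len(px))]
    else:
        T=f["T"]; a=np.c_[(px[:,0]-K[0,2])/K[0,0],(px[:,1]-K[1,2])/K[1,1]]
        r=np.linalg.norm(a,axis=1)+1e-12; d=np.c_[a/r[:,None]*np.sin(r)[:,None],np.cos(r)]
    d=d@T[:3,:3].T; o=T[:3,3]
    return (o+d*((z-o[2])/d[:,2])[:,None])[:,:2]
def wrist():
    s=manip.state(); f=manip.grab_frame("wrist"); T=np.eye(4)
    T[:3,:3]=rot(s["tool_rot"]).as_matrix(); T[:3,3]=s["tool_pos"]; f["T"]=T@f["T_tool_cam"]; return f
def blobs(f,lo,hi,amin=8,roi=None):
    m=cv2.inRange(cv2.cvtColor(f["img"],cv2.COLOR_BGR2HSV),lo,hi)
    if roi: k=np.zeros_like(m); x0,y0,x1,y1=roi; k[y0:y1,x0:x1]=1; m*=k
    cs,_=cv2.findContours(m,cv2.RETR_EXTERNAL,cv2.CHAIN_APPROX_NONE)
    return sorted([c[:,0] for c in cs if cv2.contourArea(c)>=amin],key=lambda c:-cv2.contourArea(c))
def rect(f,c,z):
    p=cast(f,c,z).astype(np.float32)*1000; return cv2.minAreaRect(p)
def down(yaw): # tool y down, tool x at yaw in world
    x=np.array([np.cos(yaw),np.sin(yaw),0]); y=np.array([0,0,-1.]); return R.from_matrix(np.c_[x,y,np.cross(x,y)])
def go(p,yaw=None):
    s=manip.state(); r=rot(s["tool_rot"]); d=r.inv().apply(np.array(p)-s["tool_pos"])/.025
    X=r.apply([1,0,0]); print("at",s["tool_pos"].round(4),"yaw",np.degrees(np.arctan2(X[1],X[0])).round(2),"F",s["contact_force"].round(1),"w",round(s["gripper_width"],3),"t",round(s["time"],2))
    print("shift units (tool x,y,z)",d.round(2), "turn units", None if yaw is None else (np.degrees((r.inv()*down(yaw)).as_rotvec())/5).round(2))
E
python3 - <<'E'
from h import *
f=dict(np.load("top0.npz"))
np.set_printoptions(suppress=True,precision=1)
def show(n,lo,hi,z,roi,amin=8,k=5):
    for c in blobs(f,lo,hi,amin,roi)[:k]:
        m=c.mean(0); r=rect(f,c,z); print(n,m,"ctr",np.array(r[0]),"size",np.array(r[1]),"ang",round(r[2],1))
show("mat",(100,120,60),(130,255,255),.003,(110,220,210,310),100)
show("fence",(100,100,40),(130,255,255),.042,(228,150,325,290),20)
show("chip",(12,80,100),(35,255,255),.04,(250,200,305,270),8)
show("cap",(0,120,80),(8,255,255),.118,(225,220,245,245),5)
show("grip",(0,0,0),(180,255,45),.068,(140,255,190,280),10)
show("foot",(5,150,100),(22,255,255),.023,(130,250,195,285),10)
show("green",(45,80,30),(85,255,255),.1,(390,215,440,290),4)
show("yellow",(22,150,100),(35,255,255),.092,(390,215,440,290),4)
show("tray",(80,0,40),(115,80,160),.026,(240,160,315,205),40)
crop=cv2.hconcat([f["img"][200:310,110:210],f["img"][160:280,220:320][:110],f["img"][215:325,380:480]])
cv2.imwrite("pics/crop0.png",cv2.resize(crop,None,fx=2.66,fy=2.66,interpolation=cv2.INTER_CUBIC))
E
```

```text
mat [159.6 267.5] ctr [455.2 298.4] size [138.5 148.3] ang 15.4
fence [251.1 235.2] ctr [531.7  82. ] size [ 10.1 178.3] ang 88.2
fence [303.6 237.5] ctr [527.5 -40.8] size [  8.3 175.9] ang 88.2
chip [264.6 219.2] ctr [568.3  50.7] size [13.4 15. ] ang 45.7
chip [285.6 214.5] ctr [580.1   1.4] size [13.4 15. ] ang 72.2
chip [285.6 246. ] ctr [506.2   1.3] size [14.  11.6] ang 0.7
chip [269.5 237.5] ctr [525.5  38.8] size [11.7 11.7] ang 0.9
cap [234.5 233. ] ctr [526.  114.3] size [17.5 15.2] ang 1.6
grip [159.5 266.6] ctr [453.9 284.1] size [19.1 59.5] ang 14.9
foot [177.5 264.1] ctr [463.  254.2] size [21.  27.8] ang 14.8
foot [146.2 272.5] ctr [444.9 322.6] size [21.  27.8] ang 14.8
green [411.  270.9] ctr [ 450.7 -273.8] size [10.9 17.9] ang 0.7
yellow [425.2 233.4] ctr [ 533.8 -310.3] size [11.3 13.8] ang 0.8
tray [279.5 185.7] ctr [652.5  15.6] size [ 91.1 129.5] ang 0.2
```

View pics/crop0.png

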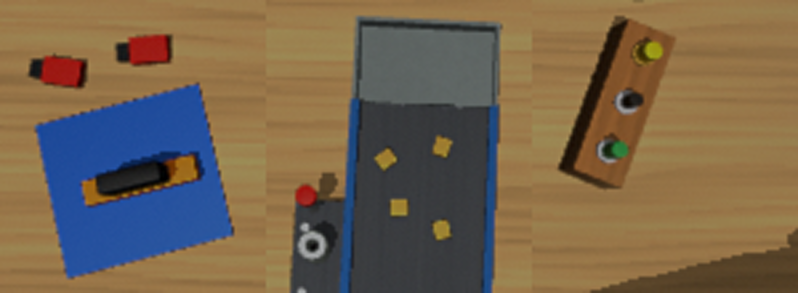

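```bash
python3 - <<'E'
from h import *
go([.45,-.2,.23],np.radians(14.9)); go([.454,.288,.23],np.radians(14.9)); go([.454,.288,.23],np.radians(14.9-180))
print(manip.grab_frame("wrist")["T_tool_cam"])
E
```

```text
at [ 0.2603 -0.5676  0.2302] yaw -65.37 F [-0.1  0.   0.2] w 0.999 t 0.1
shift units (tool x,y,z) [-10.2    0.03  13.03] turn units [ -0.02 -16.05  -0.02]
at [ 0.2603 -0.5676  0.2302] yaw -65.37 F [-0.1  0.   0.2] w 0.999 t 0.1
shift units (tool x,y,z) [-27.88   0.06  21.31] turn units [ -0.02 -16.05  -0.02]
at [ 0.2603 -0.5676  0.2302] yaw -65.37 F [-0.1  0.   0.2] w 0.999 t 0.1
shift units (tool x,y,z) [-27.88   0.06  21.31] turn units [ 0.02 19.95 -0.02]
[[ 9.99999961e-01  2.64461583e-04  9.30804981e-05  4.51028852e-06]
 [-1.82655783e-05 -2.69839319e-01  9.62905365e-01 -1.43974985e-01]
 [ 2.79768256e-04 -9.62905329e-01 -2.69839303e-01  6.65202332e-02]
 [ 0.00000000e+00  0.00000000e+00  0.00000000e+00  1.00000000e+00]]
```

Call:
drive_tool([
  [[-0.85, 0, 1], [0, 0, 0], -1],
  [[-0.85, 0, 1], [0, 0, 0], -1],
  [[-0.85, 0, 1], [0, 0, 0], -1],
  [[-0.85, 0, 1], [0, 0, 0], -1],
  [[-0.85, 0, 1], [0, 0, 0], -1],
  [[-0.85, 0, 1], [0, 0, 0], -1],
  [[-0.85, 0, 1], [0, 0, 0], -1],
  [[-0.85, 0, 1], [0, 0, 0], -1],
  [[-0.85, 0, 1], [0, 0, 0], -1],
  [[-0.85, 0, 1], [0, 0, 0], -1],
  [[-0.85, 0, 1], [0, 0, 0], -1],
  [[-0.85, 0, 1], [0, 0, 0], -1],
])

```text
time: 1.35
tool_pos: [0.4271, -0.2099, 0.231]
tool_rot: [0.595, -0.595, 0.382, -0.382]
contact_force: [0.8, -0.8, 0.2]
gripper_width: 0.999
```

Call:
drive_tool([
  [[-0.91, 0, 0.42], [0, -1, 0], -1],
  [[-0.87, 0, 0.5], [0, -1, 0], -1],
  [[-0.82, 0, 0.57], [0, -1, 0], -1],
  [[-0.77, 0, 0.64], [0, -1, 0], -1],
  [[-0.71, 0, 0.71], [0, -1, 0], -1],
  [[-0.64, 0, 0.77], [0, -1, 0], -1],
  [[-0.57, 0, 0.82], [0, -1, 0], -1],
  [[-0.5, 0, 0.87], [0, -1, 0], -1],
  [[-0.42, 0, 0.91], [0, -1, 0], -1],
  [[-0.34, 0, 0.94], [0, -1, 0], -1],
  [[-0.26, 0, 0.97], [0, -1, 0], -1],
  [[-0.17, 0, 0.98], [0, -1, 0], -1],
])

```text
time: 2.55
tool_pos: [0.4286, 0.0901, 0.231]
tool_rot: [-0.706, 0.706, -0.032, 0.032]
contact_force: [0.6, 0.4, 0.7]
gripper_width: 1.0
```

```bash
python3 - <<'E'
from h import *
go([.454,.288,.23],np.radians(14.9))
E
```

```text
at [0.4286 0.0901 0.231 ] yaw -5.16 F [0.6 0.4 0.7] w 1.0 t 2.55
shift units (tool x,y,z) [0.3  0.04 7.98] turn units [-0.   -4.01 -0.  ]
```

Call:
drive_tool([
  [[0.04, 0, 1], [0, 0, 0], -1],
  [[0.04, 0, 1], [0, 0, 0], -1],
  [[0.04, 0, 1], [0, 0, 0], -1],
  [[0.04, 0, 1], [0, 0, 0], -1],
  [[0.04, 0, 1], [0, 0, 0], -1],
  [[0.04, 0, 1], [0, 0, 0], -1],
  [[0.03, 0, 1], [0, 0, 0], -1],
  [[0.03, 0, 1], [0, 0, 0], -1],
  [[0, 0, 0], [0, -1, 0], -1],
  [[0, 0, 0], [0, -1, 0], -1],
  [[0, 0, 0], [0, -1, 0], -1],
  [[0, 0, 0], [0, -1, 0], -1],
])

```text
time: 3.75
tool_pos: [0.4549, 0.2875, 0.2308]
tool_rot: [-0.701, 0.701, 0.091, -0.092]
contact_force: [0.0, 0.7, -0.7]
gripper_width: 1.0
```

```bash
python3 - <<'E'
from h import *
f=wrist(); cv2.imwrite("pics/w1.png",f["img"]); print(f["camera_matrix"][0,0],f["camera_matrix"][:2,2]); 
T=f["T"]; 
for n,lo,hi,z,a in (("foot",(5,150,80),(22,255,255),.023,40),("mat",(100,120,60),(130,255,255),.003,2000),("grip",(0,0,0),(180,255,45),.068,100)):
    for c in blobs(f,lo,hi,a)[:5]:
        r=rect(f,c,z); print(n,c.mean(0).round(),np.round(r[0],1),np.round(r[1],1),round(r[2],1))
go([.454,.288,.12],np.radians(14.9))
E
```

```text
325.19226210127806 [282.33000014 210.5773329 ]
foot [277. 255.] [453.9 191.9] [327.5 129.8] 28.1
foot [ 68. 294.] [154.6  34.5] [321.2 117.2] 41.4
foot [144.  11.] [245.5 450.8] [82. 31.] 28.6
foot [  7. 212.] [ 51.9 147.4] [ 39.6 133.2] 20.2
foot [282. 151.] [444.  321.4] [20.7 29.5] 14.9
mat [285. 170.] [453.8 297. ] [139.1 149. ] 15.4
grip [270. 359.] [511.9 -16.1] [1356.6  470.4] 15.6
grip [525.  77.] [683.1 497.3] [ 96.3 182.5] 28.5
grip [  7. 290.] [95.6 28.8] [144.9  49.5] 77.8
grip [282. 189.] [452.5 289.5] [16.7 56.4] 14.9
grip [275. 307.] [480.  160.9] [76.5 16.9] 0.0
at [0.4549 0.2874 0.2308] yaw 14.96 F [-0.3  0.7  0.1] w 0.998 t 3.8
shift units (tool x,y,z) [-0.02  4.43  0.03] turn units [ 0.    0.01 -0.01]
```

View pics/w1.png

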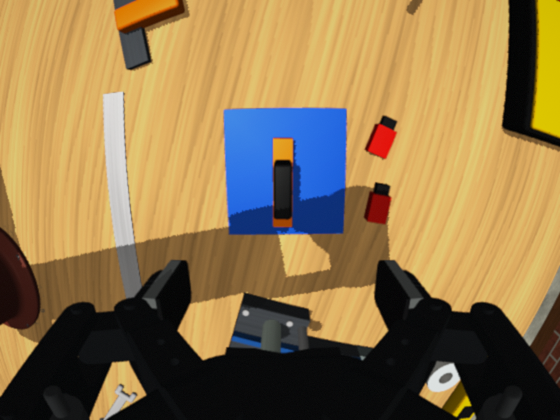

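The wrist picture shows the scraper grip at (282,189), centred on the mat and aligned with the jaws, with both fingers clear. I'll descend and grip it.

Call:
drive_tool([
  [[-0.06, 1, 0.03], [0, 0, 0], -1],
  [[0, 1, 0], [0, 0, 0], -1],
  [[0, 1, 0], [0, 0, 0], -1],
  [[0, 1, 0], [0, 0, 0], -1],
  [[0, 1, 0], [0, 0, 0], -1],
  [[0, 1, 0], [0, 0, 0], -1],
  [[0, 1, 0], [0, 0, 0], -1],
  [[0, 0.85, 0], [0, 0, 0], -1],
  [[0, 0, 0], [0, 0, 0], 1],
  [[0, 0, 0], [0, 0, 0], 1],
  [[0, 0, 0], [0, 0, 0], 1],
  [[0, 0, 0], [0, 0, 0], 1],
])

```text
time: 5.0
tool_pos: [0.4547, 0.2883, 0.0368]
tool_rot: [0.702, -0.701, -0.091, 0.089]
contact_force: [-0.2, -0.2, -0.8]
gripper_width: 0.33
```

Call:
drive_tool([
  [[0, 0, 0], [0, 0, 0], 1],
  [[0, 0, 0], [0, 0, 0], 1],
  [[0, 0, 0], [0, 0, 0], 1],
  [[0, 0, 0], [0, 0, 0], 1],
])

```text
time: 5.4
tool_pos: [0.4547, 0.2883, 0.0367]
tool_rot: [0.702, -0.701, -0.091, 0.089]
contact_force: [0.2, -0.0, 6.0]
gripper_width: 0.203
```

```bash
python3 - <<'E'
from h import *
# jig pose from top image
J=np.array([.5296,.0206]);a=np.radians(-1.9);c,s=np.cos(a),np.sin(a)
def w(x,y): return J+[c*x-s*y,s*x+c*y]
print(w(-65,0) if 0 else w(-.065,0),w(.1,0))
p=w(-.065,0); go([*p,.16],a)
E
```

```text
[0.46463574 0.02275509] [0.62954502 0.01728448]
at [0.4547 0.2883 0.0367] yaw 14.62 F [ 0.2 -0.   6. ] w 0.203 t 5.4
shift units (tool x,y,z) [ -2.28  -4.94 -10.38] turn units [-0.01  3.3   0.03]
```

Call:
drive_tool([
  [[0, -0.4, 0], [0, 0, 0], 1],
  [[0, -1, 0], [0, 0, 0], 1],
  [[0, -1, 0], [0, 0, 0], 1],
  [[0, -1, 0], [0, 0, 0], 1],
  [[0, -1, 0], [0, 0, 0], 1],
  [[0, -1, 0], [0, 0, 0], 1],
  [[0, -0.8, 0], [0, 0, 0], 1],
  [[0, 0, 0], [0, 1, 0], 1],
  [[0, 0, 0], [0, 1, 0], 1],
  [[0, 0, 0], [0, 1, 0], 1],
  [[0, 0, 0], [0, 0.3, 0], 1],
  [[0, 0, 0], [0, 0, 0], 1],
])

```text
time: 6.6
tool_pos: [0.4532, 0.2876, 0.1898]
tool_rot: [-0.707, 0.707, -0.011, 0.011]
contact_force: [0.6, -0.5, -1.5]
gripper_width: 0.201
```

```bash
python3 - <<'E'
from h import *
f=wrist(); cv2.imwrite("pics/w2.png",f["img"])
for c in blobs(f,(100,100,40),(130,255,255),60)[:6]:
    r=rect(f,c,.042); print(c.mean(0).round(),np.round(r[0],1),np.round(r[1],1),round(r[2],1))
go([.4646,.0228,.192],np.radians(-1.9))
E
```

```text
[283. 176.] [453.9 303.6] [123.2 132.2] 15.4
at [0.4533 0.2877 0.1899] yaw -1.8 F [ 0.3 -0.1 -1. ] w 0.2 t 6.65
shift units (tool x,y,z) [  0.79  -0.08 -10.57] turn units [ 0.    0.02 -0.01]
```

View pics/w2.png

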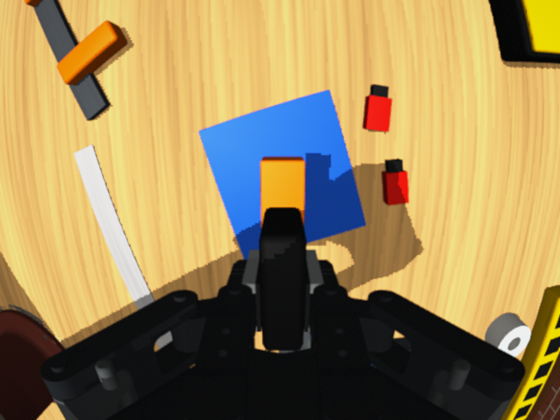

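The scraper is held straight (foot end at (283,157)) and lifted clear. I'll carry it over the jig.

Call:
drive_tool([
  [[0.1, 0, -1], [0, 0, 0], 1],
  [[0.1, 0, -1], [0, 0, 0], 1],
  [[0.1, 0, -1], [0, 0, 0], 1],
  [[0.1, 0, -1], [0, 0, 0], 1],
  [[0.1, 0, -1], [0, 0, 0], 1],
  [[0.1, 0, -1], [0, 0, 0], 1],
  [[0.1, 0, -1], [0, 0, 0], 1],
  [[0.1, 0, -1], [0, 0, 0], 1],
  [[0, 0, -1], [0, 0, 0], 1],
  [[0, 0, -1], [0, 0, 0], 1],
  [[0, 0, -0.57], [0, 0, 0], 1],
  [[0, 0, 0], [0, 0, 0], 1],
])

```text
time: 7.85
tool_pos: [0.4648, 0.0217, 0.19]
tool_rot: [-0.707, 0.707, -0.012, 0.012]
contact_force: [-0.7, 1.0, -0.8]
gripper_width: 0.2
```

```bash
python3 - <<'E'
from h import *
f=wrist(); cv2.imwrite("pics/w3.png",f["img"])
for c in blobs(f,(100,100,40),(130,255,255),60)[:6]:
    r=rect(f,c,.042); print("blue",c.mean(0).round(),np.round(r[0],1),np.round(r[1],1),round(r[2],1))
s=manip.state()
for c in blobs(f,(5,150,80),(22,255,255),60)[:4]:
    r=rect(f,c,s["tool_pos"][2]-.0137); print("foot",c.mean(0).round(),np.round(r[0],1),np.round(r[1],1),round(r[2],1),c.min(0),c.max(0))
for c in blobs(f,(0,150,60),(6,255,255),10)[:4]: print("red",c.mean(0).round(),cast(f,c.mean(0),.118))
go([.4646,.0228,.066],np.radians(-1.9))
E
```

```text
blue [349. 131.] [530.8  80.6] [  9.2 180. ] 88.2
blue [373. 255.] [555.4 -42.2] [ 13.  121.1] 88.2
blue [240.   4.] [432.1 199.2] [14.6 45.8] 84.8
foot [282. 191.] [464.1  54.2] [35.8 22.6] 88.1 [259 157] [305 227]
foot [347. 177.] [496.9  61.3] [7.7 9.1] 0.7 [340 168] [355 186]
foot [327. 216.] [486.7  41.5] [8.7 8.5] 13.4 [318 207] [337 225]
foot [545. 385.] [ 715.  -140.3] [ 37.5 140.3] 29.9 [527 356] [559 419]
red [  8. 229.] [[0.2049053  0.01982907]]
red [369.  87.] [[0.52399571 0.11242477]]
at [0.4648 0.0226 0.19  ] yaw -1.93 F [ 0.3 -0.3 -1.4] w 0.201 t 7.9
shift units (tool x,y,z) [-0.01  4.96  0.01] turn units [-0.   -0.01 -0.  ]
```

View pics/w3.png

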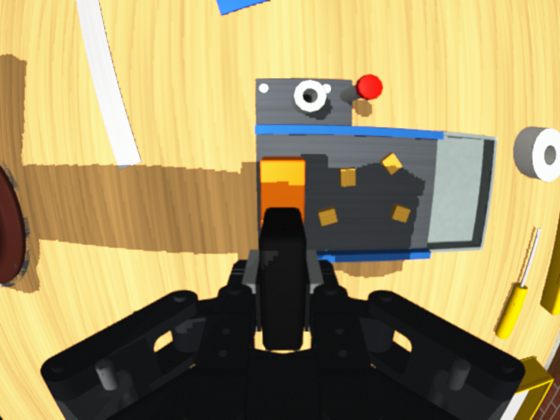

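Foot end is at y≈72 mm, so the scraper is centred in the tool and in the channel. All chips lie on the +x side of it, between x 486 and 580. I'll lower and sweep.

Call:
drive_tool([
  [[0, 1, -0.02], [0, 0, 0], 1],
  [[0, 1, 0], [0, 0, 0], 1],
  [[0, 1, 0], [0, 0, 0], 1],
  [[0, 1, 0], [0, 0, 0], 1],
  [[0, 0.6, 0], [0, 0, 0], 1],
  [[0, 0.37, 0], [0, 0, 0], 1],
  [[0, 0, 0], [0, 0, 0], 1],
])

```text
time: 8.6
tool_pos: [0.4645, 0.0233, 0.0651]
tool_rot: [0.707, -0.707, 0.012, -0.011]
contact_force: [0.8, -0.8, -0.7]
gripper_width: 0.201
```

```bash
python3 - <<'E'
from h import *
go([.6295,.0167,.0655],np.radians(-1.9))
E
```

```text
at [0.4645 0.0233 0.0651] yaw -1.8 F [ 0.8 -0.8 -0.7] w 0.201 t 8.6
shift units (tool x,y,z) [ 6.61 -0.02 -0.06] turn units [-0.    0.02 -0.02]
```

Call:
drive_tool([
  [[0.3, 0, 0], [0, 0, 0], 1],
  [[0.4, 0, 0], [0, 0, 0], 1],
  [[0.4, 0, 0], [0, 0, 0], 1],
  [[0.4, 0, 0], [0, 0, 0], 1],
  [[0.4, 0, -0.02], [0, 0, 0], 1],
  [[0.4, 0, 0], [0, 0, 0], 1],
  [[0.4, 0, 0], [0, 0, 0], 1],
  [[0.4, 0, 0], [0, 0, 0], 1],
  [[0.4, 0, -0.02], [0, 0, 0], 1],
  [[0.4, 0, 0], [0, 0, 0], 1],
  [[0.4, 0, 0], [0, 0, 0], 1],
  [[0.4, 0, 0], [0, 0, 0], 1],
])

```text
time: 9.8
tool_pos: [0.583, 0.0176, 0.0657]
tool_rot: [-0.707, 0.707, -0.012, 0.012]
contact_force: [-0.2, 0.3, -1.2]
gripper_width: 0.201
```

Call:
drive_tool([
  [[0.4, 0, -0.02], [0, 0, 0], 1],
  [[0.4, 0, 0], [0, 0, 0], 1],
  [[0.4, 0, 0], [0, 0, 0], 1],
  [[0.4, 0, 0], [0, 0, 0], 1],
  [[0.3, 0, 0], [0, 0, 0], 1],
  [[0, 0, 0], [0, 0, 0], 1],
  [[0, 0, 0], [0, 0, 0], 1],
])

```text
time: 10.5
tool_pos: [0.6297, 0.0157, 0.0657]
tool_rot: [0.707, -0.707, 0.012, -0.011]
contact_force: [-0.5, -0.2, -1.1]
gripper_width: 0.203
```

```bash
python3 - <<'E'
from h import *
go([.6295,.0167,.0655],np.radians(-1.9))
f=wrist(); cv2.imwrite("pics/w4.png",f["img"])
g=manip.grab_frame("scene"); cv2.imwrite("pics/s4.png",cv2.hconcat([cv2.resize(g["img"][180:300,200:360],(480,360)),cv2.resize(f["img"][60:340,180:500],(320,280)).copy()]) if 0 else cv2.resize(g["img"][180:300,200:360],(640,480)))
E
```

```text
at [0.6297 0.0157 0.0657] yaw -1.87 F [-0.5 -0.2 -1.1] w 0.203 t 10.5
shift units (tool x,y,z) [-0.01  0.01  0.04] turn units [-0.    0.01 -0.01]
```

View pics/w4.png

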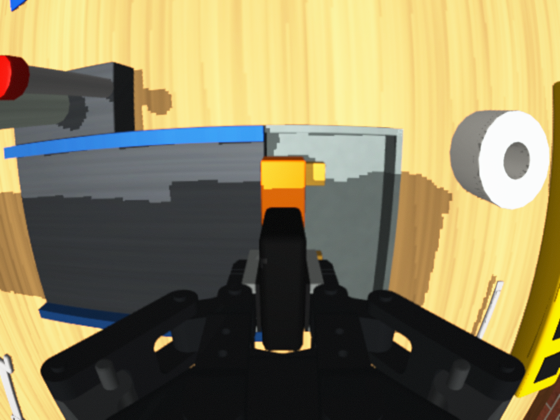

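The plate behind the scraper is clear, and a chip shows in the tray at (318,173). I'll lift straight up.

Call:
drive_tool([
  [[0, -0.5, 0], [0, 0, 0], 1],
  [[0, -1, 0], [0, 0, 0], 1],
  [[0, -1, 0], [0, 0, 0], 1],
  [[0, -1, 0], [0, 0, 0], 1],
  [[0, -1, 0], [0, 0, 0], 1],
  [[0, -1, 0], [0, 0, 0], 1],
  [[-1, 0, 0], [0, 0, 0], 1],
  [[-1, 0, 0], [0, 0, 0], 1],
  [[-1, 0, 0], [0, 0, 0], 1],
  [[-1, 0, 0], [0, 0, 0], 1],
  [[-1, 0, 0], [0, 0, 0], 1],
  [[-1, 0, 0], [0, 0, 0], 1],
])

```text
time: 11.8
tool_pos: [0.4786, 0.0206, 0.2043]
tool_rot: [-0.707, 0.707, -0.011, 0.012]
contact_force: [-0.1, 0.6, -1.3]
gripper_width: 0.199
```

```bash
python3 - <<'E'
from h import *
go([.454,.294,.2],np.radians(15.2))
for n in ("scene","top"):
    f=manip.grab_frame(n); m=f["world_from_camera"]
    roi=(200,190,360,290) if n=="scene" else (240,160,315,280)
    for c in blobs(f,(12,100,100),(32,255,255),5,roi)[:8]: print(n,c.mean(0).round(),cv2.contourArea(c),cast(f,c.mean(0),.014).round(3))
    if n=="scene": cv2.imwrite("pics/s5.png",cv2.resize(f["img"][180:300,200:360],(640,480)))
E
```

```text
at [0.4786 0.0206 0.2043] yaw -1.87 F [-0.1  0.6 -1.3] w 0.199 t 11.8
shift units (tool x,y,z) [-1.34  0.17 10.9 ] turn units [ 0.   -3.41  0.01]
scene [294. 250.] 6712.0 [[0.619 0.006]]
scene [247. 200.] 852.0 [[0.379 0.106]]
scene [207. 194.] 112.5 [[0.269 0.058]]
scene [244. 249.] 36.0 [[ 0.528 -0.066]]
scene [285. 200.] 30.5 [[0.463 0.172]]
scene [300. 258.] 21.0 [[ 0.647 -0.009]]
scene [315. 246.] 15.5 [[0.65 0.05]]
scene [305. 246.] 14.5 [[0.63  0.035]]
top [276. 177.] 1122.5 [[0.677 0.026]]
top [257. 277.] 81.5 [[0.434 0.067]]
top [264. 188.] 29.0 [[0.648 0.053]]
top [290. 189.] 27.0 [[ 0.646 -0.008]]
top [282. 195.] 17.0 [[0.633 0.011]]
top [272. 194.] 15.0 [[0.633 0.034]]
```

View pics/s5.png

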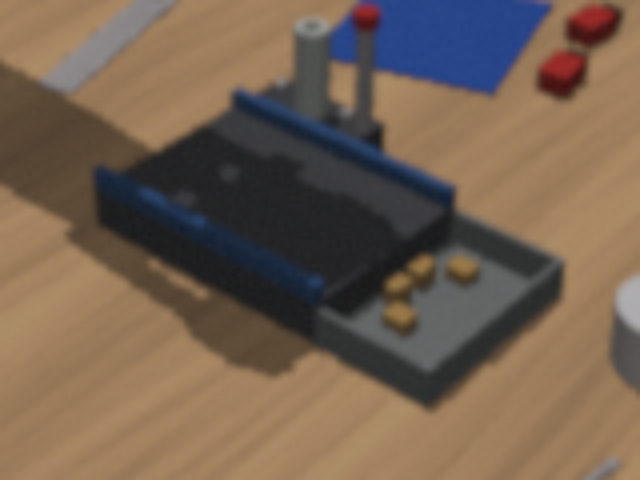

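All four offcuts lie in the tray (crop (398,287), (421,269), (463,268), (400,317)), and the plate is empty. I'll take the scraper back to the mat.

Call:
drive_tool([
  [[-0.13, 0, 1], [0, 0, 0], 1],
  [[-0.13, 0, 1], [0, 0, 0], 1],
  [[-0.13, 0, 1], [0, 0, 0], 1],
  [[-0.13, 0, 1], [0, 0, 0], 1],
  [[-0.13, 0, 1], [0, 0, 0], 1],
  [[-0.13, 0, 1], [0, 0, 0], 1],
  [[-0.13, 0, 1], [0, 0, 0], 1],
  [[-0.13, 0, 1], [0, 0, 0], 1],
  [[-0.13, 0, 1], [0, 0, 0], 1],
  [[-0.13, 0, 1], [0, 0, 0], 1],
  [[0, 0, 0.7], [0, 0, 0], 1],
])

```text
time: 13.0
tool_pos: [0.4563, 0.2906, 0.2041]
tool_rot: [0.707, -0.707, 0.011, -0.012]
contact_force: [-1.2, 0.0, -0.7]
gripper_width: 0.203
```

Call:
drive_tool([
  [[0, 1, 0], [0, -1, 0], 1],
  [[0, 1, 0], [0, -1, 0], 1],
  [[0, 1, 0], [0, -1, 0], 1],
  [[0, 1, 0], [0, -0.4, 0], 1],
  [[0, 1, 0], [0, 0, 0], 1],
  [[0, 0.8, 0], [0, 0, 0], 1],
  [[0, 0, 0], [0, 0, 0], 1],
])

```text
time: 13.7
tool_pos: [0.4541, 0.2879, 0.0552]
tool_rot: [-0.7, 0.702, 0.091, -0.095]
contact_force: [-0.4, -0.4, -1.7]
gripper_width: 0.199
```

```bash
python3 - <<'E'
from h import *
go([.4545,.289,.0367],np.radians(15))
E
```

```text
at [0.4541 0.2879 0.0552] yaw 15.11 F [-0.4 -0.4 -1.7] w 0.199 t 13.7
shift units (tool x,y,z) [0.03 0.74 0.04] turn units [ 0.01  0.02 -0.07]
```

Call:
drive_tool([
  [[0, 0.4, 0.02], [0, 0, 0], 1],
  [[0, 0.2, 0], [0, 0, 0], 1],
  [[0, 0.1, 0], [0, 0, 0], 1],
  [[0, 0.05, 0], [0, 0, 0], 1],
  [[0, 0, 0], [0, 0, 0], 1],
])

```text
time: 14.2
tool_pos: [0.4562, 0.2896, 0.04]
tool_rot: [0.701, -0.701, -0.093, 0.093]
contact_force: [-0.4, 0.3, -0.5]
gripper_width: 0.202
```

```bash
python3 - <<'E'
from h import *
for _ in range(3):
    go([.4545,.289,.0367],np.radians(15)); manip.grab_frame("wrist")
E
```

```text
at [0.4562 0.2896 0.04  ] yaw 15.13 F [-0.4  0.3 -0.5] w 0.202 t 14.2
shift units (tool x,y,z) [-0.07  0.13 -0.  ] turn units [-0.    0.03  0.01]
at [0.4562 0.2896 0.04  ] yaw 15.13 F [-0.3 -0.1 -1.1] w 0.205 t 14.25
shift units (tool x,y,z) [-0.07  0.13 -0.  ] turn units [-0.    0.03  0.01]
at [0.4562 0.2896 0.04  ] yaw 15.13 F [ 0.7  0.8 -0.3] w 0.205 t 14.3
shift units (tool x,y,z) [-0.07  0.13 -0.  ] turn units [-0.    0.03  0.01]
```

Call:
drive_tool([
  [[-0.06, 0.06, 0], [0, 0, 0], 1],
  [[0, 0.06, 0], [0, 0, 0], 1],
  [[0, 0, 0], [0, 0, 0], 1],
  [[0, 0, 0], [0, 0, 0], 1],
])

```text
time: 14.75
tool_pos: [0.4546, 0.2891, 0.0366]
tool_rot: [0.701, -0.701, -0.093, 0.093]
contact_force: [0.9, -1.0, -0.1]
gripper_width: 0.195
```

Call:
drive_tool([
  [[0, 0.03, 0], [0, 0, 0], 1],
  [[0, 0, 0], [0, 0, 0], 1],
])

```text
time: 14.95
tool_pos: [0.4547, 0.2891, 0.0366]
tool_rot: [-0.701, 0.701, 0.093, -0.093]
contact_force: [-2.4, -1.4, 5.1]
gripper_width: 0.201
```

Firm contact with the mat at the original height, so I'll release, wait and rise.

Call:
drive_tool([
  [[0, 0, 0], [0, 0, 0], -1],
  [[0, 0, 0], [0, 0, 0], -1],
  [[0, 0, 0], [0, 0, 0], -1],
  [[0, 0, 0], [0, 0, 0], -1],
  [[0, 0, 0], [0, 0, 0], -1],
  [[0, -1, 0], [0, 0, 0], -1],
  [[0, -1, 0], [0, 0, 0], -1],
  [[0, -1, 0], [0, 0, 0], -1],
  [[0, -1, 0], [0, 0, 0], -1],
  [[0, -1, 0], [0, 0, 0], -1],
  [[0, -1, 0], [0, 0, 0], -1],
  [[0, -1, 0], [0, 0, 0], -1],
])

```text
time: 16.15
tool_pos: [0.4543, 0.289, 0.2118]
tool_rot: [0.701, -0.701, -0.093, 0.093]
contact_force: [0.9, 0.2, 0.2]
gripper_width: 1.001
```

```bash
python3 - <<'E'
from h import *
f=wrist()
for n,lo,hi,z,a in (("foot",(5,150,80),(22,255,255),.023,40),("mat",(100,120,60),(130,255,255),.003,2000),("grip",(0,0,0),(180,255,45),.068,100)):
    for c in blobs(f,lo,hi,a)[:6]:
        r=rect(f,c,z)
        if abs(r[0][1]-290)<50: print(n,c.mean(0).round(),np.round(r[0],1),np.round(r[1],1),round(r[2],1))
go([.45,-.2,.23])
# rack: top image
f=dict(np.load("top0.npz")); img=f["img"]
c=blobs(f,(2,60,40),(18,255,200),100,(385,215,440,295))
for k in c[:3]: print("rack",rect(f,k,.06))
E
```

```text
foot [283. 153.] [444.2 322.4] [20.6 29. ] 15.2
mat [285. 174.] [454. 297.] [139.2 149. ] 15.4
grip [283. 194.] [452.7 290.6] [16.7 57. ] 15.1
at [0.4566 0.29   0.2171] yaw 15.13 F [1.5 1.4 2.7] w 1.0 t 16.2
shift units (tool x,y,z) [ -5.37  -0.58 -18.85] turn units None
rack ((490.2221984863281, -289.20306396484375), (125.86843872070312, 185.09327697753906), 88.68450927734375)
```

Scraper stands back at its pose (yaw 15°, centre about (453,290)), fully on the mat. Next is the rack.

Call:
drive_tool([
  [[-0.26, 0, -0.97], [0, -1, 0], -1],
  [[-0.34, 0, -0.94], [0, -1, 0], -1],
  [[-0.42, 0, -0.91], [0, -1, 0], -1],
  [[-0.5, 0, -0.87], [0, -1, 0], -1],
  [[-0.57, 0, -0.82], [0, -1, 0], -1],
  [[-0.64, 0, -0.77], [0, -1, 0], -1],
  [[-0.71, 0, -0.71], [0, -1, 0], -1],
  [[-0.77, 0, -0.64], [0, -1, 0], -1],
  [[-0.82, 0, -0.57], [0, -1, 0], -1],
  [[-0.87, 0, -0.5], [0, -1, 0], -1],
  [[-0.91, 0, -0.42], [0, 0, 0], -1],
  [[-0.91, 0, -0.42], [0, 0, 0], -1],
])

```text
time: 17.4
tool_pos: [0.4549, -0.0125, 0.2105]
tool_rot: [-0.596, 0.596, 0.381, -0.381]
contact_force: [1.3, -0.0, -0.0]
gripper_width: 1.0
```

Call:
drive_tool([
  [[-0.91, 0, -0.42], [0, 0, 0], -1],
  [[-0.91, 0, -0.42], [0, 0, 0], -1],
  [[-0.91, 0, -0.42], [0, 0, 0], -1],
  [[-0.91, 0, -0.42], [0, 0, 0], -1],
  [[-0.91, 0, -0.42], [0, 0, 0], -1],
  [[-0.91, 0, -0.42], [0, 0, 0], -1],
  [[-0.91, 0, -0.42], [0, 0, 0], -1],
  [[-0.91, 0, -0.42], [0, 0, 0], -1],
  [[-0.91, 0, -0.42], [0, 0, 0], -1],
  [[-0.91, 0, -0.42], [0, 0, 0], -1],
  [[0, 0, 0], [0, 0, 0], -1],
  [[0, 0, 0], [0, 0, 0], -1],
])

```text
time: 18.6
tool_pos: [0.4544, -0.262, 0.2103]
tool_rot: [0.596, -0.596, -0.38, 0.38]
contact_force: [0.6, 0.6, -0.2]
gripper_width: 1.002
```

```bash
python3 - <<'E'
from h import *
f=wrist(); cv2.imwrite("pics/w6.png",f["img"])
P={}
for n,lo,hi,z,a in (("green",(45,80,30),(85,255,255),.1,40),("yellow",(22,150,80),(35,255,255),.092,40)):
    for c in blobs(f,lo,hi,a)[:4]:
        r=rect(f,c,z); (x,y),rad=cv2.minEnclosingCircle(c); print(n,c.mean(0).round(),np.round(r[0],1),np.round(r[1],1),"range",f["range_z"][int(c.mean(0)[1]),int(c.mean(0)[0])])
go([.449,-.276,.2],np.radians(66))
E
```

```text
green [262. 208.] [ 446.1 -277.9] [13.1 19.4] range 0.26190457
yellow [546. 340.] [783.4 -15.2] [85.8 63.5] range 0.38464895
yellow [456. 398.] [ 791.9 -165.5] [78.9 34.7] range 0.40967533
yellow [269. 302.] [ 532.8 -312.8] [14.8 14.7] range 0.29485667
yellow [440. 364.] [ 709.1 -174.2] [21.7 12.8] range 0.40431684
at [ 0.4545 -0.2616  0.2104] yaw 65.12 F [-0.5  0.5 -0.3] w 1.002 t 18.65
shift units (tool x,y,z) [-0.62  0.42 -0.04] turn units [-0.01 -0.18  0.01]
```

View pics/w6.png

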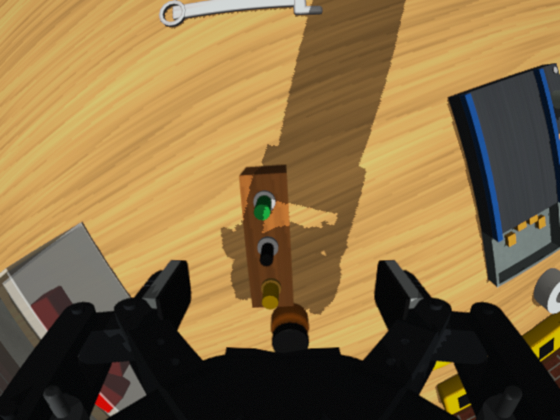

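Green head at (262,208), black at (266,250), yellow at (270,294), and the jar just beyond the yellow. Head and collar leave the fingers clear across the rack. Next, the head axis from depth.

```bash
cat >> h.py <<'E'
def cloud(f,px):
    K=f["camera_matrix"]; T=f["T"]; px=np.atleast_2d(px); z=f["range_z"][px[:,1],px[:,0]]
    a=np.c_[(px[:,0]-K[0,2])/K[0,0],(px[:,1]-K[1,2])/K[1,1]].astype(float); r=np.linalg.norm(a,axis=1)+1e-12
    d=np.c_[a/r[:,None]*np.tan(r)[:,None],np.ones(len(a))]*z[:,None]
    return (d@T[:3,:3].T+T[:3,3])[z>0]
def mask(f,lo,hi,roi):
    m=cv2.inRange(cv2.cvtColor(f["img"],cv2.COLOR_BGR2HSV),lo,hi); x0,y0,x1,y1=roi; k=np.zeros_like(m); k[y0:y1,x0:x1]=m[y0:y1,x0:x1]
    return np.argwhere(k)[:,::-1]
E
python3 - <<'E'
from h import *
np.set_printoptions(suppress=True,precision=4)
f=wrist()
px=mask(f,(45,80,30),(85,255,255),(245,185,285,235)); P=cloud(f,px)
print(len(P),P[:,2].min(),P[:,2].max()); Q=P[P[:,2]>.094]; print(len(Q),Q.mean(0),Q.min(0),Q.max(0))
px=mask(f,(0,0,100),(180,60,255),(245,180,285,215)); P=cloud(f,px); P=P[(P[:,2]>.055)&(P[:,2]<.072)]; print("collar",len(P),P.mean(0),cv2.minEnclosingCircle(P[:,:2].astype(np.float32)))
# top-face by plane cast of brightest/farthest pixels
go([.4465,-.2775,.1],np.radians(66))
E
```

```text
326 0.07103233996120933 0.10311024257071044
243 [ 0.4483 -0.2789  0.1007] [ 0.4422 -0.286   0.0942] [ 0.4556 -0.2726  0.1031]
collar 106 [ 0.4468 -0.2766  0.0664] ((0.44901731610298157, -0.2793906331062317), 0.01000892836600542)
at [ 0.4546 -0.2613  0.2105] yaw 65.16 F [ 0.3  0.1 -0.3] w 1.0 t 18.7
shift units (tool x,y,z) [-0.73  4.42  0.02] turn units [-0.01 -0.17  0.  ]
```

Call:
drive_tool([
  [[-0.75, 0, -0.1], [0, 0, 0], -1],
  [[0, 1, 0], [0, 0, 0], -1],
  [[0, 1, 0], [0, 0, 0], -1],
  [[0, 1, 0], [0, 0, 0], -1],
  [[0, 1, 0], [0, 0, 0], -1],
  [[0, 1, 0], [0, 0, 0], -1],
  [[0, 0.7, 0], [0, 0, 0], -1],
  [[0, 0, 0], [0, 0, 0], -1],
  [[0, 0, 0], [0, 0, 0], -1],
])

```text
time: 19.6
tool_pos: [0.4492, -0.2795, 0.0686]
tool_rot: [0.596, -0.596, -0.381, 0.381]
contact_force: [0.6, 0.3, 0.2]
gripper_width: 0.997
```

Call:
drive_tool([
  [[0, 0, 0], [0, 0, 0], 1],
  [[0, 0, 0], [0, 0, 0], 1],
  [[0, 0, 0], [0, 0, 0], 1],
  [[0, 0, 0], [0, 0, 0], 1],
  [[0, 0, 0], [0, 0, 0], 1],
  [[0, 0, 0], [0, 0, 0], 1],
  [[0, 0, 0], [0, 0, 0], 1],
  [[0, 0, 0], [0, 0, 0], 1],
  [[0, 0, 0], [0, 0, 0], 1],
  [[0, 0, 0], [0, 0, 0], 1],
])

```text
time: 20.6
tool_pos: [0.4493, -0.2804, 0.0688]
tool_rot: [-0.596, 0.596, 0.381, -0.381]
contact_force: [-0.0, 0.2, 4.4]
gripper_width: 0.144
```

```bash
python3 - <<'E'
from h import *
go([.449,-.2794,.068],np.radians(65))
E
```

```text
at [ 0.4493 -0.2804  0.0688] yaw 65.13 F [-0.   0.2  4.4] w 0.144 t 20.6
shift units (tool x,y,z) [0.03 0.03 0.03] turn units [ 0.01  0.03 -0.  ]
```

The green pin is gripped. I'll lift it out and carry it to beside the tube.

Call:
drive_tool([
  [[0, -0.4, 0], [0, 0, 0], 1],
  [[0, -1, 0], [0, 0, 0], 1],
  [[0, -1, 0], [0, 0, 0], 1],
  [[0, -1, 0], [0, 0, 0], 1],
  [[0, -1, 0], [0, 0, 0], 1],
  [[0, -1, 0], [0, 0, 0], 1],
  [[0.91, -0.5, 0.42], [0, -1, 0], 1],
  [[0.94, 0, 0.34], [0, -1, 0], 1],
  [[0.97, 0, 0.26], [0, -1, 0], 1],
  [[0.98, 0, 0.17], [0, -1, 0], 1],
  [[1, 0, 0.09], [0, -1, 0], 1],
  [[1, 0, 0], [0, -1, 0], 1],
])

```text
time: 21.8
tool_pos: [0.4483, -0.1288, 0.2156]
tool_rot: [0.477, -0.476, -0.523, 0.523]
contact_force: [0.7, 0.3, -0.4]
gripper_width: 0.145
```

Call:
drive_tool([
  [[1, 0, -0.2], [0, 0, 0], 1],
  [[1, 0, -0.2], [0, 0, 0], 1],
  [[1, 0, -0.3], [0, 0, 0], 1],
  [[1, 0, -0.3], [0, 0, 0], 1],
  [[1, 0, -0.3], [0, 0, 0], 1],
  [[1, 0, -0.3], [0, 0, 0], 1],
  [[1, 0, -0.3], [0, 0, 0], 1],
  [[1, 0, -0.3], [0, 0, 0], 1],
  [[0, 0, 0], [0, 0, 0], 1],
  [[0, 0, 0], [0, 0, 0], 1],
])

```text
time: 22.8
tool_pos: [0.4854, 0.0743, 0.2155]
tool_rot: [0.477, -0.477, -0.522, 0.522]
contact_force: [-0.1, -0.1, -1.4]
gripper_width: 0.143
```

```bash
python3 - <<'E'
from h import *
f=wrist(); cv2.imwrite("pics/w7.png",f["img"]); np.savez("w7.npz",**f)
go([.4879,.1095,.215],np.radians(96.8))
E
```

```text
at [0.4854 0.0738 0.2155] yaw 95.13 F [-0.2  0.2 -0.7] w 0.144 t 22.85
shift units (tool x,y,z) [ 1.41  0.02 -0.23] turn units [-0.01 -0.33 -0.  ]
```

View pics/w7.png

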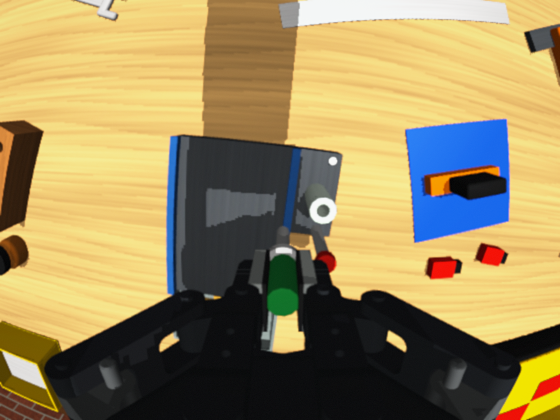

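The scraper stands on the mat. The tube mouth ring is at (322,211), the pin shaft tip at about (283,230), and the post cap at (325,262). Next I'll measure the mouth and tip.

```bash
cat > m.py <<'E'
from h import *
np.set_printoptions(suppress=True,precision=4)
def mouth(f,roi):
    px=mask(f,(0,0,150),(180,70,255),roi); P=cloud(f,px); Q=P[abs(P[:,2]-.095)<.006]
    c=cv2.minEnclosingCircle(px.astype(np.float32)); print("ring px",len(px),c,"cloud",len(Q),Q.mean(0),(Q.min(0)+Q.max(0))/2)
    d=mask(f,(0,0,0),(180,255,90),(int(c[0][0])-5,int(c[0][1])-5,int(c[0][0])+6,int(c[0][1])+6)); print("hole px",len(d),d.mean(0))
    p=cast(f,px,.095).astype(np.float32); print("ring cast circle",cv2.minEnclosingCircle(p), "hole cast",cast(f,d.mean(0),.095))
E
python3 - <<'E'
from m import *
f=dict(np.load("w7.npz")); mouth(f,(305,195,342,228))
cs=blobs(f,(0,150,60),(6,255,255),30,(310,245,345,275)); print("cap",cast(f,cs[0],.118).mean(0), "expected J(-6,94)")
# pin shaft rows
hsv=cv2.cvtColor(f["img"],cv2.COLOR_BGR2HSV)
for r in range(220,256,3): print(r,f["img"][r,272:296].mean(1).astype(int), (f["range_z"][r,278:288:3]*1000).astype(int))
E
```

```text
ring px 486 ((322.67742919921875, 210.16128540039062), 13.957456588745117) cloud 439 [0.4853 0.1076 0.096 ] [0.4854 0.1077 0.0942]
hole px 18 [325.5556 208.5556]
ring cast circle ((0.486005038022995, 0.108327716588974), 0.012089470401406288) hole cast [[0.4842 0.1104]]
cap [0.5213 0.1133] expected J(-6,94)
220 [51 50 49 49 49 50 51 50 49 49 47 52 63 68 68 66 68 67 67 62 52 47 48 64] [343 343 330 330]
223 [50 50 48 48 50 50 50 50 49 48 49 54 63 66 65 66 65 66 64 56 48 47 49 63] [344 344 331 332]
226 [50 50 50 49 49 50 50 54 61 66 76 78 78 74 71 67 65 66 63 53 47 48 48 49] [344 207 207 332]
229 [49 50 49 48 51 58 67 74 78 81 84 86 86 87 85 80 74 65 58 49 48 48 49 48] [205 200 201 204]
232 [50 48 48 49 54 63 71 76 78 82 85 86 89 88 86 83 77 71 72 70 65 65 63 62] [200 196 197 198]
235 [ 49  48  49  51  56  65  67  69  71  76  82  84  86  82  72  67  68  85
 108 111 111 110 109 108] [194 191 190 193]
238 [ 49  48  49  50  57  65  67  68  68  69  68  68  68  67  65  63  66  84
 104 109 109 109 109 109] [189 187 186 188]
241 [ 48  49  49  52  60  66  68  69  69  69  68  69  67  68  65  63  64  78
 103 108 109 107 108 107] [184 182 181 184]
244 [ 49  50  55  62  70  78  84  87  88  89  89  89  88  86  85  82  85 118
 153 136 130 119 116 115] [161 160 160 160]
247 [ 67  73  78  91 116 137 156 168 177 186 187 186 182 170 162 148 128 108
  99  85  76  95 131 163] [157 156 157 156]
250 [114 129 139 178 233 238 238 237 237 236 235 235 235 235 234 234 234 235
 234 214 153 114  93  66] [158 157 156 156]
253 [138 136 139 147 163 167 165 159 153 151 151 151 152 153 156 156 160 164
 180 190 154 137 134 110] [156 157 157 157]
```

```bash
python3 - <<'E'
from m import *
f=dict(np.load("w7.npz")); tcp=np.array([.4854,.0738,.2155]); X=np.array([np.cos(np.radians(95.13)),np.sin(np.radians(95.13)),0]); Z=np.array([-X[1],X[0],0])
for r in (231,234,237,240,242):
    px=np.array([[c,r] for c in range(274,293)]); P=cloud(f,px); P=P[P[:,2]>.14]-tcp
    if len(P): u,w=P@X,P@Z; print(r,len(P),"z",P[:,2].mean().round(4),"x mid",((u.max()+u.min())/2).round(4),"width",(u.max()-u.min()).round(4),"axis tool z",(w.max()-.004).round(4),np.sort(w)[-4:])
E
```

```text
231 12 z -0.045 x mid -0.0 width 0.0069 axis tool z 0.0009 [0.0047 0.0047 0.0048 0.0049]
234 13 z -0.0399 x mid 0.0003 width 0.0074 axis tool z 0.0011 [0.0049 0.0049 0.0049 0.0051]
237 13 z -0.0351 x mid 0.0003 width 0.0072 axis tool z 0.001 [0.0044 0.0047 0.0048 0.005 ]
240 14 z -0.0302 x mid -0.0001 width 0.0077 axis tool z 0.0009 [0.0046 0.0046 0.0049 0.0049]
242 14 z -0.0269 x mid -0.0 width 0.0076 axis tool z 0.0009 [0.0046 0.0046 0.0049 0.0049]
```

Call:
drive_tool([
  [[0.37, 0, -0.08], [0, 0, 0], 1],
  [[0, 0.6, 0], [0, -0.33, 0], 1],
  [[0, 0.6, 0], [0, 0, 0], 1],
  [[0, 0.6, 0], [0, 0, 0], 1],
  [[0, 0, 0], [0, 0, 0], 1],
  [[0, 0, 0], [0, 0, 0], 1],
])

```text
time: 23.45
tool_pos: [0.4863, 0.0833, 0.1697]
tool_rot: [0.47, -0.469, -0.528, 0.529]
contact_force: [0.1, -0.1, 0.8]
gripper_width: 0.144
```

```bash
python3 - <<'E'
from m import *
s=manip.state(); f=wrist(); cv2.imwrite("pics/w8.png",f["img"]); np.savez("w8.npz",**f)
go([.4866,.108,.17],np.radians(96.8))
cs=blobs(f,(0,150,60),(6,255,255),30,(280,200,400,330)); print([c.mean(0) for c in cs[:2]])
b=blobs(f,(0,0,150),(180,70,255),80,(285,150,360,280)); print([(c.mean(0),c.min(0),c.max(0)) for c in b[:4]])
E
```

```text
at [0.4869 0.0834 0.1706] yaw 96.76 F [-0.4  0.1 -0.7] w 0.142 t 23.5
shift units (tool x,y,z) [ 0.98  0.02 -0.1 ] turn units [-0.   -0.01  0.  ]
[]
[(array([318.4432, 226.0455]), array([303, 211], dtype=int32), array([334, 241], dtype=int32))]
```

View pics/w8.png

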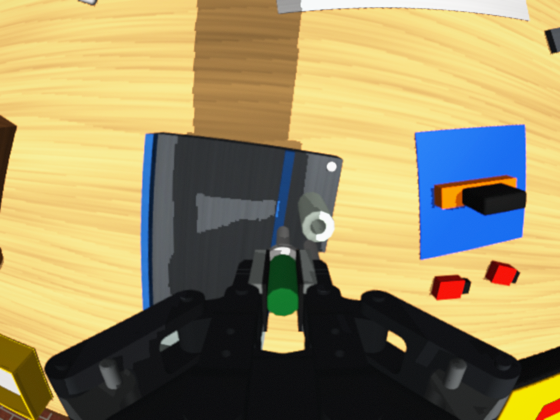

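Tube ring at (318,226) and the pin tip beside it at (283,229), so I can measure their relative offset closely.

```bash
python3 - <<'E'
from m import *
f=dict(np.load("w8.npz")); mouth(f,(300,208,338,244))
s=manip.state(); tcp=s["tool_pos"]; X=rot(s["tool_rot"]).apply([1,0,0]); Z=rot(s["tool_rot"]).apply([0,0,1])
ax=[]
for r in (231,234,237,240,242):
    P=cloud(f,np.array([[c,r] for c in range(272,294)])); P=P[P[:,2]>.1]; P=P-tcp
    if len(P)>5: u,w=P@X,P@Z; print(r,P[:,2].mean().round(3),((u.max()+u.min())/2).round(4),(np.sort(w)[-3]-.004).round(4))
for m in ((.486,.1083),(.4854,.1077)):
    d=np.array([*m,tcp[2]])-tcp; print("mouth rel tcp tool x,z",d@X,d@Z)
print(tcp)
E
```

```text
ring px 599 ((318.22833251953125, 225.78936767578125), 16.095216751098633) cloud 568 [0.4854 0.1083 0.0961] [0.4855 0.1082 0.0943]
hole px 10 [322.  223.1]
ring cast circle ((0.4860541820526123, 0.10877075046300888), 0.011801017448306084) hole cast [[0.4833 0.1108]]
231 -0.046 -0.0005 0.0013
234 -0.041 -0.0001 0.0013
237 -0.036 -0.0001 0.0013
240 -0.031 -0.0005 0.0013
242 -0.028 -0.0005 0.0013
mouth rel tcp tool x,z 0.024828027074519112 -0.002026551059336211
mouth rel tcp tool x,z 0.02430287729526608 -0.001360054507608005
[0.4869 0.0834 0.1706]
```

Call:
drive_tool([
  [[0.5, 0, -0.06], [0, 0, 0], 1],
  [[0.51, 0, -0.06], [0, 0, 0], 1],
  [[0, 0, 0], [0, 0, 0], 1],
  [[0, 0, 0], [0, 0, 0], 1],
  [[0, 0.3, 0], [0, 0, 0], 1],
  [[0, 0.3, 0], [0, 0, 0], 1],
  [[0, 0.2, 0], [0, 0, 0], 1],
  [[0, 0, 0], [0, 0, 0], 1],
  [[0, 0, 0], [0, 0, 0], 1],
])

```text
time: 24.4
tool_pos: [0.4868, 0.1088, 0.1504]
tool_rot: [0.47, -0.469, -0.528, 0.529]
contact_force: [-0.5, 0.2, 0.2]
gripper_width: 0.14
```

```bash
python3 - <<'E'
from h import *
go([.487,.1088,.1048],np.radians(96.8))
E
```

```text
at [0.4868 0.1088 0.1504] yaw 96.76 F [-0.5  0.2  0.2] w 0.14 t 24.4
shift units (tool x,y,z) [ 0.    1.82 -0.01] turn units [-0.01 -0.01  0.  ]
```

Call:
drive_tool([
  [[0, 0.25, 0], [0, 0, 0], 1],
  [[0, 0.25, 0], [0, 0, 0], 1],
  [[0, 0.25, 0], [0, 0, 0], 1],
  [[0, 0.25, 0], [0, 0, 0], 1],
  [[0, 0, 0], [0, 0, 0], 1],
])

```text
time: 24.9
tool_pos: [0.486, 0.1089, 0.1243]
tool_rot: [0.47, -0.469, -0.528, 0.529]
contact_force: [-0.2, -0.3, -0.4]
gripper_width: 0.138
```

Sliding in freely, so I'll push through the plug slowly.

Call:
drive_tool([
  [[0, 0.15, 0], [0, 0, 0], 1],
  [[0, 0.15, 0], [0, 0, 0], 1],
  [[0, 0.15, 0], [0, 0, 0], 1],
  [[0, 0.15, 0], [0, 0, 0], 1],
  [[0, 0, 0], [0, 0, 0], 1],
])

```text
time: 25.4
tool_pos: [0.4872, 0.1089, 0.1108]
tool_rot: [-0.469, 0.47, 0.529, -0.529]
contact_force: [-0.5, 0.4, 1.1]
gripper_width: 0.141
```

```bash
python3 - <<'E'
from h import *
go([.487,.1088,.1038],np.radians(96.8))
E
```

```text
at [0.4872 0.1089 0.1108] yaw 96.77 F [-0.5  0.4  1.1] w 0.141 t 25.4
shift units (tool x,y,z) [-0.    0.28  0.01] turn units [ 0.01 -0.01 -0.  ]
```

Call:
drive_tool([
  [[0, 0.1, 0], [0, 0, 0], 1],
  [[0, 0.08, 0], [0, 0, 0], 1],
  [[0, 0, 0], [0, 0, 0], 1],
  [[0, 0, 0], [0, 0, 0], 1],
])

```text
time: 25.8
tool_pos: [0.4871, 0.1089, 0.1063]
tool_rot: [-0.47, 0.47, 0.529, -0.529]
contact_force: [-0.4, 0.7, 1.5]
gripper_width: 0.145
```

Call:
drive_tool([
  [[0, 0.06, 0], [0, 0, 0], 1],
  [[0, 0, 0], [0, 0, 0], 1],
  [[0, 0, 0], [0, 0, 0], 1],
])

```text
time: 26.1
tool_pos: [0.487, 0.1089, 0.1048]
tool_rot: [-0.47, 0.47, 0.529, -0.529]
contact_force: [-0.7, -0.3, 2.3]
gripper_width: 0.143
```

Call:
drive_tool([
  [[0, 0.04, 0], [0, 0, 0], 1],
  [[0, 0.03, 0], [0, 0, 0], 1],
  [[0, 0, 0], [0, 0, 0], 1],
])

```text
time: 26.4
tool_pos: [0.4872, 0.109, 0.1038]
tool_rot: [-0.469, 0.47, 0.529, -0.529]
contact_force: [-2.2, -0.1, 6.0]
gripper_width: 0.145
```

Call:
drive_tool([
  [[0, 0.04, 0], [0, 0, 0], 1],
  [[0, 0, 0], [0, 0, 0], 1],
  [[0, 0, 0], [0, 0, 0], 1],
])

```text
time: 26.7
tool_pos: [0.4873, 0.109, 0.1037]
tool_rot: [-0.469, 0.47, 0.529, -0.529]
contact_force: [-4.1, -0.7, 10.1]
gripper_width: 0.143
```

Call:
drive_tool([
  [[0, 0.06, 0], [0, 0, 0], 1],
  [[0, 0, 0], [0, 0, 0], 1],
  [[0, 0, 0], [0, 0, 0], 1],
])

```text
time: 27.0
tool_pos: [0.4876, 0.109, 0.1037]
tool_rot: [-0.469, 0.47, 0.529, -0.529]
contact_force: [-8.0, -0.9, 17.9]
gripper_width: 0.146
```

Collar is home: no more travel while the force rises to 18 N. I'll relax, open and rise.

Call:
drive_tool([
  [[0, -0.13, 0], [0, 0, 0], 1],
  [[0, 0, 0], [0, 0, 0], 0],
  [[0, 0, 0], [0, 0, 0], -0.5],
  [[0, 0, 0], [0, 0, 0], -0.5],
  [[0, 0, 0], [0, 0, 0], -0.5],
  [[0, 0, 0], [0, 0, 0], -0.5],
  [[0, -0.5, 0], [0, 0, 0], -0.5],
  [[0, -1, 0], [0, 0, 0], -0.5],
  [[0, -1, 0], [0, 0, 0], -0.5],
  [[0, -1, 0], [0, 0, 0], -0.5],
  [[0, -1, 0], [0, 0, 0], -0.5],
])

```text
time: 28.1
tool_pos: [0.4871, 0.1089, 0.2185]
tool_rot: [-0.469, 0.47, 0.529, -0.528]
contact_force: [0.6, -0.2, -0.4]
gripper_width: 0.748
```

Call:
drive_tool([
  [[-1, 0, 0], [0, 0, 0], -1],
  [[-1, 0, 0], [0, 0, 0], -1],
  [[-1, 0, 0], [0, 0, 0], -1],
  [[0, 0, 0], [0, 0, 0], -1],
  [[0, 0, 0], [0, 0, 0], -1],
])

```text
time: 28.6
tool_pos: [0.496, 0.0344, 0.2171]
tool_rot: [-0.47, 0.47, 0.529, -0.528]
contact_force: [1.2, 0.1, 0.8]
gripper_width: 0.999
```

```bash
python3 - <<'E'
from m import *
go([.487,.1088,.1038],np.radians(96.8))
f=wrist(); np.savez("w9.npz",**f)
P=cloud(f,mask(f,(45,80,30),(85,255,255),(250,120,420,330))); print("green",len(P),P[:,2].max(),P[:,2].min(),"ctr top",(lambda Q:(Q.min(0)+Q.max(0))/2)(P[P[:,2]>.129]))
for n in ("foot",):
    for c in blobs(f,(5,150,80),(22,255,255),40)[:6]: r=rect(f,c,.023); print(c.mean(0).round(),np.round(r[0]),np.round(r[1]),round(r[2]))
g=manip.grab_frame("scene")["img"]
cv2.imwrite("pics/end.png",cv2.hconcat([cv2.resize(f["img"][140:300,240:400],(400,400),interpolation=cv2.INTER_CUBIC),cv2.resize(g[160:320,120:370][:, 80:240],(400,400),interpolation=cv2.INTER_CUBIC)]))
E
```

```text
at [0.496  0.0344 0.2171] yaw 96.71 F [1.2 0.1 0.8] w 0.999 t 28.6
shift units (tool x,y,z) [3.   4.53 0.01] turn units [ 0.01 -0.02  0.  ]
green 431 0.1382757524175452 0.10489748550260058 ctr top [0.4869 0.1064 0.1337]
[ 26. 161.] [ 499. -312.] [ 99. 179.] 68
[269.  38.] [344.   6.] [95. 79.] 87
[ 29. 241.] [ 609. -317.] [49. 66.] 22
[485. 177.] [453. 284.] [ 25. 106.] 15
[282. 305.] [640.  50.] [13. 18.] 87
[234. 300.] [639.  -8.] [16. 12.] 3
```

View pics/end.png

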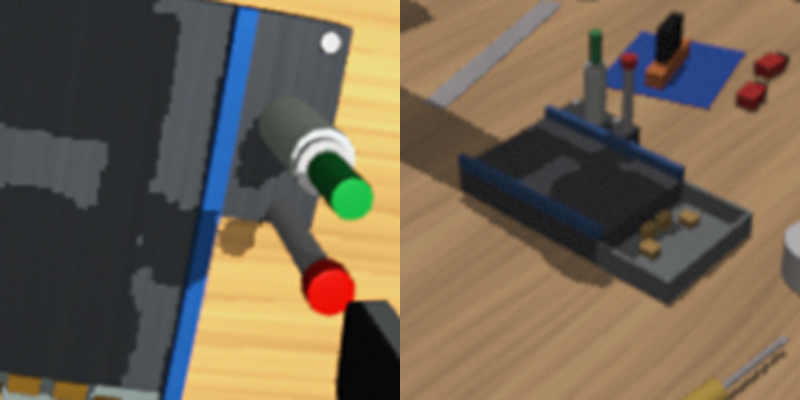

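The pin is seated with its collar on the tube, the scraper is upright on the mat, and the chips are in the tray. I'll hand it in.

```bash
python3 -c "
from plant import manip
print(manip.job_done(), manip.state()['time'])"
```

```text
the job is handed in; nothing more can be done
the job is handed in; nothing more can be done
```

The job is done and handed in at about 29 s of the 69 s allowed.

- **Offcuts:** I swept all four into the chip tray in one pass with the scraper. The final picture shows them in the tray and the plate empty.
- **Scraper:** It stands upright on the mat within about 2 mm of its original place, at the same angle (about 15°).
- **Pin:** I pushed the green-headed pin down the guide tube until it stopped moving while the push force rose to 18 N. Its height at that point matched the collar sitting on the tube.
- **Last checks:** The depth image put the top of the pin's head at 138 mm, where fully home should be 135 mm. The same camera also read 3 mm high on the pin while it was still in the rack, so I take it as seated. The jig pose from the first pictures put the tube mouth about 2 mm away from where the wrist camera did. I used the wrist value, and the pin went in cleanly.
- **Other items:** The arm did not visibly disturb the other tools and parts. I did not measure each one again at the end.

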